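# Fetch the rolling pin from the sliding-door case

### The arm

A 6-joint arm with a two-finger parallel gripper is mounted at the origin on the work surface. World frame = base frame: x ahead of the robot, y to its left, z up, the work surface at z = 0. Lengths are in mm, angles in rad, forces in N, time in s.
With the tool pointing down it reaches from about 350 to 775 mm from the base axis. Payload 7.3 kg.
Tool frame: the origin (TCP) lies midway between the tips of the shut fingers; the grasp point (between the pads) lies 19 mm behind it; z points along the fingers, y is the line along which they close (so a half turn about z gives the same grasp; the last joint's range is limited). The gripper opens to 92 mm and grips with 3 to 60 N. Pads are 19 mm wide; open, the fingers measure 130 mm over their backs; the gripper's body (75 mm by 190 mm) begins 47 mm behind the grasp point.
Start: joints at [-1.417, 0.342, 1.524, -0, 1.275, -0.146], TCP at [155.071, -501.599, 192.341] pointing down, gripper open.
Joint ranges: [-2.53, 2.53], [-0.77, 2.02], [0.04, 2.7], [-1, 4.14], [0.28, 2.66], [-3.11, 3.11]. Speed limits (rad/s): [2.57, 2.57, 3.14, 3.14, 3.14, 3.14].

### API

Orientations are given as [roll, pitch, yaw] about the fixed x, y, z axes, in that order (R = Rz(yaw) Ry(pitch) Rx(roll)).
In Python, from plant import bot gives the robot as it stands.
- The arm moves only by the tool jog_arm, never from a script. Its arguments are lists of equal length, an entry for each row: "dp": the shift along the tool's x, y, z in m, a list of three; "twist": the turn about the tool's z in degrees. A call has 1 to 10 rows; each row shifts and turns the commanded pose from where the row before left it, along the tool's axes as they then stand; what a row does not reach is not made up. A row lasts 1/8 s, in which the tool goes at most 62.5 mm and 10.7 degrees, less where a joint would pass 70% of its speed; a pose out of reach is approached as far as the arm can. A call is refused whole if a number of a shift passes 0.0625 or a number of a turn 10.7, either way. A call with a gripper value outside its range is refused whole. "jaw" is the finger opening in m, from 0 to 0.0918, set as the call begins (left out, the last holds). The fingers move at their own pace and stop on an object; the grip force is fixed at half the most. Time passes only in rows, so rows that do not move let the fingers close. It gives the time, the measured TCP pose, the force, the opening and the grip force at its end, in the units of the state.
- bot.get_obs(): the state, without advancing time (a new reading comes with each control period).
- bot.capture(name): name is "scene" or "top"; returns the picture (384x512x3 uint8, blue, green, red); there is no depth.
- bot.camera_params(name): a dict with "fx", "fy", "cx", "cy" (pixels), "k1" (the pictures are not rectified: a ray, as slopes to the right and down, at radius r is drawn at 1 + k1 r^2 times it, then the intrinsics apply), "R" (3x3) and "t" (3): a world point X has camera coordinates R X + t. Camera axes: x right, y down, z forward; pixel columns grow to the right and rows downward; lengths in mm; the calibration is good to about 2 mm. A picture is of the moment at which its call begins. camera_params takes no time and is no camera call.
- bot.close_job(): hands the job in; it is judged then, once.
Trained networks look in the newest picture that a camera, given by its name, has taken for a name from the list of things; names that differ only in an ending like _2 or _b are one class to them, and where a whole thing is asked for, a point or a joint stands for the part that bears it (a point fixed in the world has none). Each returns a list of dicts, best first, with "confidence" (0 to 1); they miss things now and then, are a little off and sometimes report something else, mostly with a low value. They report only what shows in the picture. A call takes as long as a camera call. They do not tell look-alikes from the thing itself.
- bot.find_in(camera, label): "bbox" ([centre column, centre row, width, height] in pixels, round what is visible of it).
- bot.masks_of(camera, label): "pixels" (384x512 bool, what is visible of it) and "bbox" ([centre column, centre row, width, height] in pixels, round what is visible of it).
The state is a dict: "time": time; "joint_positions": joint angles; "dq": joint speeds; "tau": joint torques, N m; "tool_pos": TCP position; "tcp_rot": TCP orientation; "contact_force": force on the tool from outside, world axes, zero at the start; "moment": the same for the moment, N m; "grip_width": finger opening in mm; "finger_force": force on a finger pad.
Only numpy, scipy, OpenCV 4.12 (cv2) and the standard library are available. Lean on these libraries where they do the work, as an engineer would, in place of code of your own. Each camera call takes 0.05 s, during which the arm holds its last target. There are 200 camera calls.

### The job

Slide wide open the door of the sloping case that covers the plain wooden rolling pin, lift the pin out and lay it centred in the cradle of the dark wooden rest. Then slide that door fully shut again, without forcing or slamming it. Leave the green roller in its place and do not disturb the other things on the table.

Things in the scene. Friction and masses are not known exactly. Their poses are not given: they have to be found in the camera images.
- case: Plywood display case like a sloping desk, fixed to the table, 484 mm wide (y), about 250 mm deep. Origin: centre of its underside; z up, x level towards its high back, y along its width (left seen from the robot). Its top faces the robot, rising towards +x at 30 degrees from level: up-slope is (cos30, 0, sin30), the outward normal (-sin30, 0, cos30). A wall at y = 0 parts two compartments.
- slope (a point): Middle of the sloping top, level with the case's rims. Two clear bypass doors, each 240 mm along y, 220 up the slope, 6 thick, slide along y in parallel tracks. Heights square to the slope, above the inner floor: pin axis 35 mm, left (lower) door 60 to 66, right (upper) door 69 to 75, rims 76, tops of both pulls 98.
- left_bay (a point): Left compartment: where the middle of the roller lying in it starts, case y = +135 mm. Two ribs parallel to the slope hold it, 28 mm wide over all, 20 mm above the floor. The side wall's inner face is at y = +230 mm, the dividing wall (50 mm high) at y = 0. The opened door clears y = 40 to 230 mm.
- right_bay (a point): Right compartment, the mirror image: its roller starts at case y = -135 mm, side wall at -230 mm; the opened door clears y = -40 to -230 mm.
- left_door (a joint): Opening of the left door (blue edges and pull, lower track), m: 0 fully shut at the left wall; 0.19 fully open, slid towards -y beneath the right door. Friction 2.5 N plus 8 N per m/s; rigid stops at both ends. It starts up to 20 mm ajar.
- right_door (a joint): Opening of the right door (orange edges and pull, upper track), m: 0 fully shut at the right wall; 0.19 fully open, slid towards +y over the left door. Friction 2.5 N plus 8 N per m/s; rigid stops at both ends. It starts up to 20 mm ajar.
- left_door_pull (a point): Middle of the top edge of the left door's blue pull, an upright fin 12 mm thick along case y and 60 mm long up the slope, standing 32 mm above its own door and 23 above the right door. Push it from either side with closed fingertips. Case y = +208 mm shut, +18 mm open.
- right_door_pull (a point): Middle of the top edge of the right door's orange pull, an upright fin 12 mm thick along case y and 60 mm long up the slope, standing 23 mm above its door. Push it from either side with closed fingertips. Case y = -208 mm shut, -18 mm open.
- pin_center (a point): Centre of the plain pale wooden rolling pin: barrel 36 mm diameter, 100 long; at each end a handle 14 mm diameter, 30 long; about 140 g. x runs along the pin, which may be rolled about it. It starts in either compartment, parallel to the 30 degree slope, low end on a stop block, raised on its ribs so that fingers pass either side.
- texture_roller_center (a point): Centre of the green texture roller with white bands and black handles, of the pin's size and shape, in the other compartment. It stays there.
- rest: Dark wooden base 180 x 80 x 10 mm, fixed to the table, with two ribs on top forming a cradle. Origin: centre of the underside; x along the cradle, z up.
- rest_seat (a point): Where the pin's centre is when it lies in the cradle: 45 mm above the table, midway between and along the ribs. The ribs run along rest x, 100 mm long, 28 mm wide over all, tops 30 mm above the table; the barrel lies in the 20 mm gap between them. Axes as rest.
- palette: White round paint palette with eight colour wells, 160 mm across, 12 mm high. Origin: centre of its underside. A bystander.
- brush_pot: Red pot, 90 mm wide, with brushes standing in it to 185 mm height. Origin: centre of its underside. A bystander.
- bowl: Terracotta bowl, 130 mm wide, 55 mm high. Origin: centre of its underside. A bystander.
- glaze_a: Blue glaze bottle, 64 mm wide, 140 mm high. Origin: centre of its underside. A bystander.
- glaze_b: Amber glaze jar, 72 mm wide, 100 mm high. Origin: centre of its underside. A bystander.
- tile_stack: Stack of four fired tiles, 100 x 100 mm, 36 mm high. Origin: centre of its underside. A bystander.
There are look-alikes about, which are no part of the job. Of the things shaped like the rest, the wooden one is meant.

How it is judged (in metres and radians):
On the way, in this order (a step that is already met when the one before it is completed fails the run):
1. the door covering the pin is slid open by more than 120 mm (((y of texture_roller_center in the frame of case below 0 m and value of joint left_door above 0.12 m) or (y of texture_roller_center in the frame of case above 0 m and value of joint right_door above 0.12 m))), for 0.1 s.
2. the pin lies in the cradle of the rest, released (x of pin_center in the frame of rest_seat between -0.015 and 0.015 m and y of pin_center in the frame of rest_seat between -0.006 and 0.006 m and z of pin_center in the frame of rest_seat between -0.006 and 0.006 m and angle between the x axis of pin_center and the x axis of rest, either way round below 0.12 rad and linear speed of pin below 0.02 m/s and contact force between the fingers and pin below 0.1 N), for 0.2 s.
At the end, for the whole second after the job is handed in: The wooden pin lies released and still in the cradle of the rest, its centre within 15 mm along, 6 mm across and 6 mm in height of the seat and its axis within 7 degrees of the cradle's; the door that covered it is shut to within 4 mm of its stop; the green roller is within 15 mm of where it was (all of step 2 and ((y of texture_roller_center in the frame of case below 0 m and value of joint left_door below 0.004 m) or (y of texture_roller_center in the frame of case above 0 m and value of joint right_door below 0.004 m)) and distance of texture_roller_center from where it was at the start of the episode below 0.015 m); the robot touches nothing.
It fails at once if a door is forced: the robot presses on it with more than 45 N (contact force between any of the fingers, the arm and left_door above 45 N or contact force between any of the fingers, the arm and right_door above 45 N).
It fails at once if a door is slammed: it moves faster than 0.5 m/s (velocity of joint any of left_door, right_door above 0.5 m/s or velocity of joint any of left_door, right_door below -0.5 m/s).
It fails at once if the green roller or another bystander is moved by more than 30 mm (distance of any of texture_roller_center, palette, brush_pot, bowl, glaze_a, glaze_b, tile_stack from where it was at the start of the episode above 0.03 m).
It also fails if it takes over 72 s, if anything falls off the work surface, if the arm or the gripper's body presses on something with over 40 N, if the wrist force passes 120 N, or if a joint passes its speed limit or range.

## Working session

There is one attempt and no reset: what is moved stays moved. The work goes in short steps, Python scripts to look and compute and a tool call to move; the robot and the scene stay as the last step left them, time stands still between calls to the robot, and variables do not carry over. Pictures are saved under pics/ and viewed, at most 10 in all, crops included, and the job is handed in when it is done.

Besides the shell and the picture viewer there is one more tool, called after ">>>" in YAML: its name, and indented under it one key for each argument. jog_arm: Moves the arm, as the interface text tells. Its arguments: {"type":"object","properties":{"dp":{"type":"array"},"twist":{"type":"array"},"jaw":{"type":"number"}},"required":["dp","twist"]}

```bash
mkdir -p pics; ls
python3 - <<'E'
from plant import bot
import cv2,numpy as np
for n in("scene","top"):
    im=bot.capture(n); cv2.imwrite(f"pics/{n}0.png",im)
    p=bot.camera_params(n); print(n,{k:np.round(v,4).tolist() for k,v in p.items()})
    for l in("case","left_door_pull","right_door_pull","pin_center","texture_roller_center","rest"):
        print(l,[(np.round(d["bbox"],1).tolist(),round(d["confidence"],2)) for d in bot.find_in(n,l)])
E
```

```text
pics
scene {'fx': 360.4799, 'fy': 360.4799, 'cx': 255.7883, 'cy': 188.5209, 'k1': -0.0219, 'R': [[0.5594, 0.8288, 0.0087], [0.7197, -0.4805, -0.5012], [-0.4113, 0.2866, -0.8653]], 't': [-254.5407, -274.8852, 1656.1949]}
case [([251.1, 245.8, 149.1, 128.6], 0.85), ([223.2, 245.7, 89.3, 65.8], 0.54), ([374.4, 160.4, 32.9, 27.5], 0.23)]
left_door_pull [([278.9, 211.2, 76.7, 55.3], 0.71)]
right_door_pull [([226.8, 247.8, 81.8, 65.9], 0.63), ([171.1, 289.9, 24.5, 26.7], 0.49)]
pin_center []
texture_roller_center [([278.9, 208.6, 74.2, 51.4], 0.24)]
rest [([277.7, 125.6, 38.0, 32.8], 0.95), ([208.6, 199.1, 42.2, 36.1], 0.64), ([257.1, 171.5, 43.3, 36.0], 0.59)]
top {'fx': 394.6657, 'fy': 394.6657, 'cx': 256.9489, 'cy': 187.6501, 'k1': -0.0996, 'R': [[-0.0191, -0.9998, 0.0073], [-0.9935, 0.0182, -0.1122], [0.112, -0.0094, -0.9937]], 't': [-2.2771, 478.3112, 1586.0664]}
case [([286.4, 153.4, 126.3, 74.7], 0.92)]
left_door_pull [([253.8, 155.4, 54.7, 59.1], 0.87), ([288.6, 152.4, 129.1, 72.3], 0.73)]
right_door_pull [([313.9, 153.4, 66.3, 54.0], 0.67)]
pin_center []
texture_roller_center [([313.6, 152.7, 66.6, 55.2], 0.41), ([181.4, 198.8, 30.9, 43.7], 0.28)]
rest [([185.0, 200.6, 32.6, 46.5], 0.9), ([182.4, 264.5, 30.5, 45.0], 0.89), ([294.6, 222.1, 34.0, 49.1], 0.67), ([235.8, 224.4, 31.3, 46.0], 0.6)]
```

Run:
```python
import cv2
im=cv2.imread("pics/top0.png")
cv2.imwrite("pics/c1.png",cv2.resize(im[95:295,150:400],(750,600),interpolation=cv2.INTER_CUBIC))
im=cv2.imread("pics/scene0.png")
cv2.imwrite("pics/c2.png",cv2.resize(im[90:330,140:420],(700,600),interpolation=cv2.INTER_CUBIC))
```

```text
(no output)
```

View pics/c1.png

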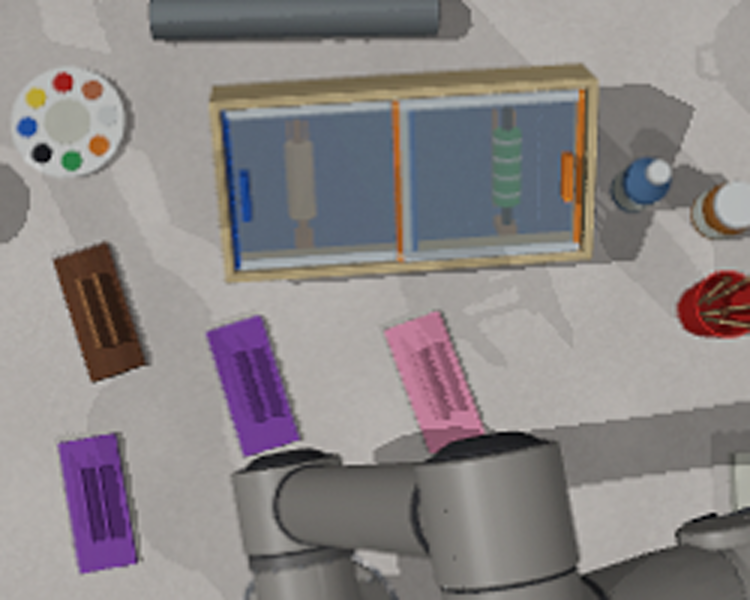

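View pics/c2.png

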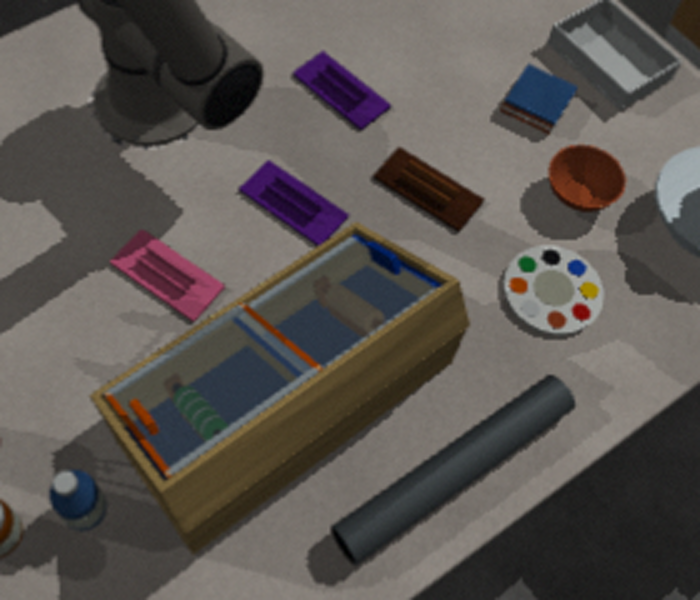

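The pin shows through the left (blue) door at top px (250,150); the green roller is in the right bay at (319,150). Four rest-shaped things appear in the top picture:
- dark brown at (183,199)
- purple at (235,223)
- purple at (182,263)
- pink at (295,222)

The dark brown one is the wooden rest. Next I fit the case and the rest from both views.

```bash
cat > h.py <<'E'
import numpy as np,cv2
from scipy.optimize import least_squares
from plant import bot
P={n:bot.camera_params(n) for n in("scene","top")}
def proj(n,X):
    p=P[n];c=np.atleast_2d(X)@np.array(p["R"]).T+np.array(p["t"]);s=c[:,:2]/c[:,2:]
    s=s*(1+p["k1"]*(s**2).sum(1,keepdims=True))
    return s*[p["fx"],p["fy"]]+[p["cx"],p["cy"]]
def ray(n,uv):
    p=P[n];s0=(np.atleast_2d(uv)-[p["cx"],p["cy"]])/[p["fx"],p["fy"]];s=s0.copy()
    for _ in range(8): s=s0/(1+p["k1"]*(s**2).sum(1,keepdims=True))
    R=np.array(p["R"]);return -R.T@np.array(p["t"]),np.c_[s,np.ones(len(s))]@R
def onplane(n,uv,z):
    C,d=ray(n,uv);return C+d*((z-C[2])/d[:,2])[:,None]
c30,s30=np.cos(np.pi/6),.5
def slope(q,s,y,h):  # q=x,y,z(mid slope, rim level),yaw ; s upslope, y case y, h above rims
    L=np.array([s*c30-h*s30,y,s*s30+h*c30]);c,n=np.cos(q[3]),np.sin(q[3])
    return np.array([q[0]+c*L[0]-n*L[1],q[1]+n*L[0]+c*L[1],q[2]+L[2]])
E
cat > fit.py <<'E'
from h import *
T=lambda x,y:(149.5+(x+.5)/3+.0,94.5+(y+.5)/3); S=lambda x,y:(139.5+(x+.5)/2.5,89.5+(y+.5)/2.5)
# params x,y,z,yaw,L, pull-y left, pull-y right, pull s
O=[]
for a,b,t,s in((-1,1,(231,277),(355,227)),(1,1,(212,92),(459,284)),(1,-1,(591,70),(168,484)),(-1,-1,(591,257),(95,398))):
    O+=[("top",a,b,T(*t)),("scene",a,b,S(*s))]
U=[("top",0,T(245,195)),("scene",0,S(384,257)),("top",1,T(568,177)),("scene",1,S(143,416))]
def f(v):
    r=[]
    for n,a,b,uv in O: r+=list(proj(n,slope(v,a*v[4]/2,b*242,0))[0]-uv)
    for n,k,uv in U: r+=list(proj(n,slope(v,v[7],v[5+k],17))[0]-uv)
    return r
r=least_squares(f,[650,-80,150,0,280,200,-200,0],loss="soft_l1")
print(np.round(r.x,3));print(np.round(np.reshape(f(r.x),(-1,2)),1).tolist())
np.save("case.npy",r.x)
# brown rest from colour
for n,z in(("top",10),("scene",10)):
    im=cv2.imread(f"pics/{n}0.png");hsv=cv2.cvtColor(im,cv2.COLOR_BGR2HSV)
    m=((hsv[...,0]<18)&(hsv[...,1]>90)&(hsv[...,2]<140)).astype(np.uint8)
    w=(slice(165,235),slice(160,205)) if n=="top" else (slice(145,188),slice(283,338))
    k=np.zeros_like(m);k[w]=m[w]
    k=cv2.morphologyEx(k,cv2.MORPH_CLOSE,np.ones((5,5)))
    c=max(cv2.findContours(k,0,1)[0],key=cv2.contourArea)[:,0]
    g=onplane(n,c.astype(float),z)[:,:2]
    print(n,cv2.minAreaRect(g.astype(np.float32)),g.min(0),g.max(0))
for n in P: print(n,(-np.array(P[n]["R"]).T@np.array(P[n]["t"])).round())
print(bot.get_obs()["tcp_rot"])
E
python3 fit.py
```

```text
[ 5.91593e+02 -1.19673e+02  1.49762e+02  4.60000e-02  2.47297e+02
  2.04866e+02 -2.04124e+02 -4.75400e+00]
[[-2.2, 0.7], [1.6, -0.7], [-1.6, 1.1], [2.1, 0.7], [2.0, 0.7], [-1.5, 5.6], [-0.2, -0.4], [-1.2, 0.2], [0.1, 0.4], [-0.1, -0.3], [-0.1, -0.3], [0.2, 0.4]]
top ((440.2033386230469, 295.6259460449219), (176.6332244873047, 77.50994873046875), 17.666912078857422) [347.96990878 236.79405863] [534.31144887 357.36680336]
scene ((442.9576721191406, 293.3829345703125), (176.38339233398438, 81.0514144897461), 17.86655616760254) [350.07446523 230.67427221] [535.58112258 355.63819947]
scene [1021. -396. 1297.]
top [ 298.    4. 1630.]
[ 3.14151629e+00 -2.22455351e-05  2.99797002e-01]
```

```bash
cat > ov.py <<'E'
from h import *
import sys
def overlay(v,L,yl,yr,name,pins=True,src="0"):
    out=[]
    for n,(x0,y0,w,h,k) in {"top":(215,110,145,85,5.5),"scene":(160,170,180,140,4)}.items():
        im=cv2.imread(f"pics/{n}{src}.png")[y0:y0+h,x0:x0+w];im=cv2.resize(im,None,fx=k,fy=k,interpolation=cv2.INTER_CUBIC)
        def pl(pts,col,cl=True):
            q=np.array([(proj(n,X)[0]-[x0,y0]+.5)*k for X in pts]);cv2.polylines(im,[np.round(q).astype(int)],cl,col,1)
        pl([slope(v,a*L/2,b*242,0) for a,b in((-1,-1),(-1,1),(1,1),(1,-1))],(0,0,255))
        pl([slope(v,a*110,b*230,0) for a,b in((-1,-1),(-1,1),(1,1),(1,-1))],(255,255,0))
        for y in(yl,yr): pl([slope(v,a*30,y+b*6,22) for a,b in((-1,-1),(-1,1),(1,1),(1,-1))],(255,0,255))
        pl([slope(v,a*80,135,-41) for a in(-1,1)],(0,255,0)); pl([slope(v,a*80,-135,-41) for a in(-1,1)],(0,255,255))
        out.append(cv2.copyMakeBorder(im,0,0,0,800-im.shape[1],0) if im.shape[1]<800 else im[:,:800])
    for o,n in zip(out,"ts"): cv2.imwrite(f"pics/{name}_{n}.png",o[:600])
if __name__=="__main__":
    v=np.load("case.npy");overlay(v,v[4],v[5],v[6],"ov1")
E
python3 ov.py
```

```text
(no output)
```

View pics/ov1_s.png

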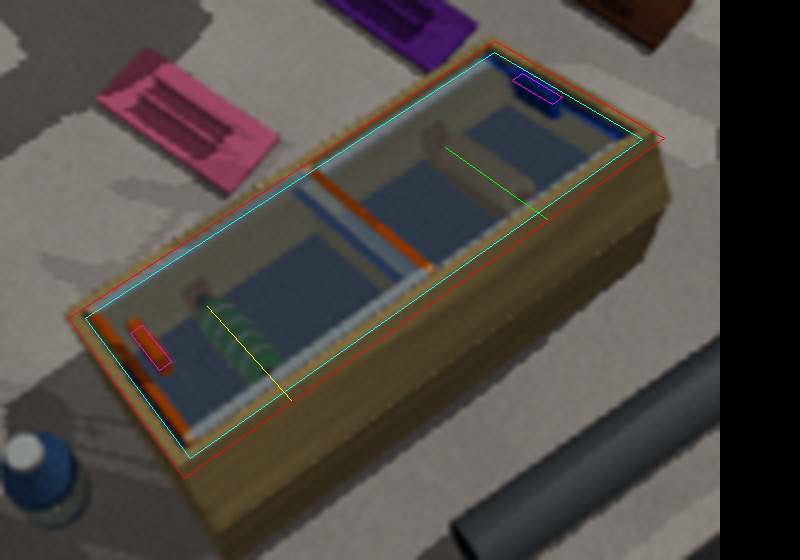

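View pics/ov1_t.png

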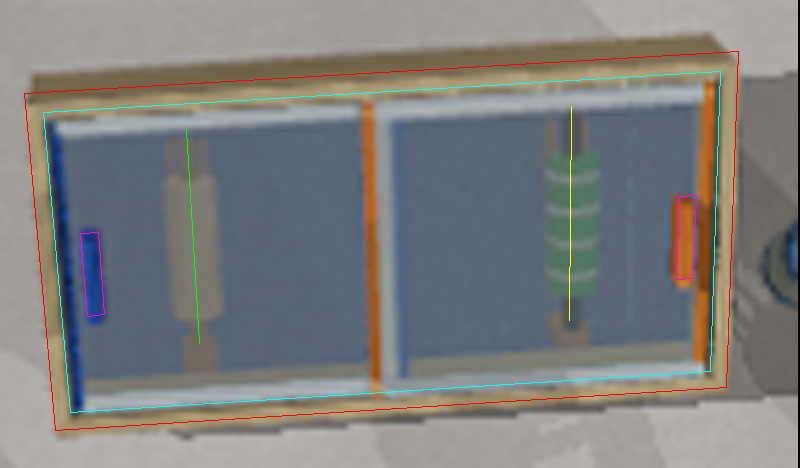

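```bash
cat > fit2.py <<'E'
from h import *
from ov import overlay
T=lambda x,y:(214.5+(x+.5)/5.5,109.5+(y+.5)/5.5); S=lambda x,y:(159.5+(x+.5)/4,169.5+(y+.5)/4)
O=[]
for a,b,t,s in((-1,1,(58,431),(492,42)),(1,1,(31,94),(655,135)),(1,-1,(733,57),(187,465)),(-1,-1,(725,387),(73,313))):
    O+=[("top",a,b,T(*t)),("scene",a,b,S(*s))]
# barrel axis ends handles: pins at h=-41, mid s unknown
U=[("top",0,T(93,278)),("scene",0,S(534,95)),("top",1,T(684,243)),("scene",1,S(151,347))]
def f(v,z=None):
    r=[]
    for n,a,b,uv in O: r+=list(proj(n,slope(v,a*v[4]/2,b*242,0))[0]-uv)
    for n,k,uv in U: r+=list(proj(n,slope(v,v[7],v[5+k],20))[0]-uv)
    for (n,uv) in (("top",T(193,248)),("scene",S(482,170))): r+=list(proj(n,slope(v,v[8],135,-41))[0]-uv)
    for (n,uv) in (("top",T(571,223)),("scene",S(237,341))): r+=list(proj(n,slope(v,v[9],-135,-41))[0]-uv)
    return r
r=least_squares(f,[590,-120,140,0.05,247,200,-200,0,0,0],loss="soft_l1")
v=r.x;print(np.round(v,3));print(np.round(np.reshape(f(v),(-1,2)),1).tolist())
np.save("case.npy",v);overlay(v,v[4],v[5],v[6],"ov2")
E
python3 fit2.py
```

```text
[ 5.88801e+02 -1.19646e+02  1.48649e+02  4.50000e-02  2.43351e+02
  2.03008e+02 -2.03512e+02  2.82000e-01 -9.70800e+00 -7.44700e+00]
[[-0.7, -0.0], [0.6, -0.5], [-1.4, 1.0], [1.1, 0.0], [0.8, 0.1], [-1.7, 1.9], [0.0, 0.3], [-1.5, 0.9], [0.3, -0.4], [-0.2, -1.5], [-0.0, -0.5], [-0.3, -0.4], [-0.0, 1.2], [0.8, 1.3], [-0.3, 1.0], [1.0, 0.7]]
```

View pics/ov2_s.png

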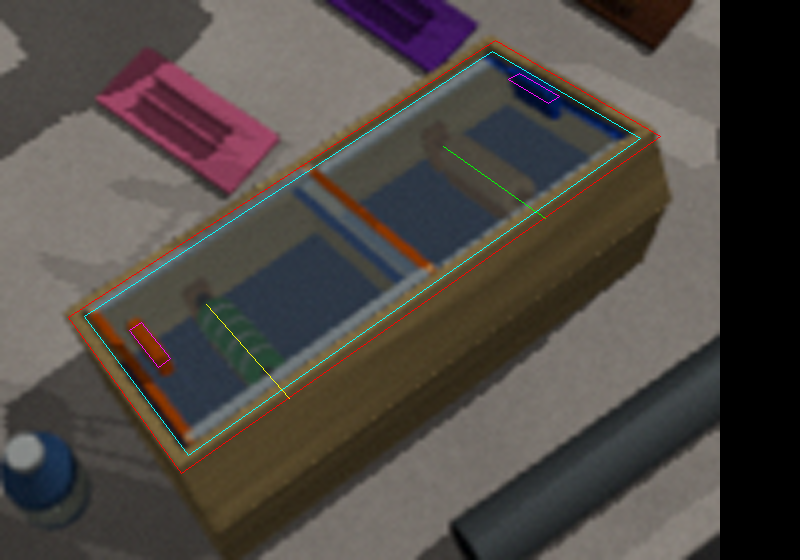

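```bash
cat > go.py <<'E'
from h import *
def plan(target,yaw):
    o=bot.get_obs();p=np.array(o["tool_pos"]);y0=o["tcp_rot"][2]
    d=np.array(target)-p;tw=(y0-yaw+np.pi)%(2*np.pi)-np.pi
    f=lambda y:np.round([d[0]*np.cos(y)+d[1]*np.sin(y),d[0]*np.sin(y)-d[1]*np.cos(y),-d[2]],1)
    print("t",round(o["time"],2),"pos",np.round(p,1),"target",np.round(target,1),"twist deg",round(np.degrees(tw),1),"tool d before twist",f(y0),"after twist",f(yaw),"F",np.round(o["contact_force"],1),"w",round(o["grip_width"],1))
E
python3 - <<'E'
from go import *
v=np.load("case.npy")
print(slope(v,0,203,22),slope(v,0,18,22),slope(v,-9,135,-41))
a=slope(v,0,242,0)+[0,0,11]; print(a)
plan(a+[0,0,80],v[3])
E
```

```text
[568.64205554  82.64979778 167.70203627] [ 576.99934843 -102.16133732  167.70203627] [595.39549571  15.79011609 108.64243583]
[577.86901804 122.10690313 159.64947738]
t 0.7 pos [ 155.1 -501.6  192.4] target [577.9 122.1 239.6] twist deg 14.6 tool d before twist [ 588.1 -471.   -47.3] after twist [ 450.5 -604.   -47.3] F [ 0.5  0.  -0.6] w 91.7
```

>>> jog_arm:
  dp:
    - [0, 0, -0.04]
    - [0, 0, -0.04]
    - [0.03, -0.0403, 0]
    - [0.03, -0.0403, 0]
    - [0.03, -0.0403, 0]
    - [0.03, -0.0403, 0]
    - [0.03, -0.0403, 0]
    - [0.03, -0.0403, 0]
    - [0.03, -0.0403, 0]
    - [0.03, -0.0403, 0]
  twist: [7.3, 7.3, 0, 0, 0, 0, 0, 0, 0, 0]
  jaw: 0

```text
time: 1.95
tool_pos: [381.1, -167.3, 272.6]
tcp_rot: [3.141, -0.001, 0.045]
contact_force: [0.8, -0.9, -0.2]
grip_width: 0.8
finger_force: 0.0
```

>>> jog_arm:
  dp:
    - [0.03, -0.0403, 0]
    - [0.03, -0.0403, 0]
    - [0.03, -0.0403, 0]
    - [0.03, -0.0403, 0]
    - [0.03, -0.0403, 0]
    - [0.03, -0.0403, 0]
    - [0.03, -0.0403, 0.02]
    - [0, 0, 0.02]
    - [0, 0, 0]
  twist: [0, 0, 0, 0, 0, 0, 0, 0, 0]

```text
time: 3.08
tool_pos: [576.5, 122.9, 230.4]
tcp_rot: [3.141, 0.004, 0.046]
contact_force: [-0.3, -0.7, -0.6]
grip_width: 0.4
finger_force: 0.0
```

Run:
```python
from go import *
v=np.load("case.npy")
a=slope(v,0,242,0)+[0,0,11]
plan(a,v[3])
```

```text
t 3.08 pos [576.5 122.9 230.4] target [577.9 122.1 159.6] twist deg 0.0 tool d before twist [ 1.4  0.9 70.8] after twist [ 1.4  0.9 70.8] F [-0.3 -0.7 -0.6] w 0.4
```

>>> jog_arm:
  dp:
    - [0.0, 0, 0.02]
    - [0, 0, 0.02]
    - [0, 0, 0.015]
    - [0, 0, 0.005]
    - [0, 0, 0]
  twist: [0, 0, 0, 0, 0]

```text
time: 3.7
tool_pos: [577.6, 122.4, 172.7]
tcp_rot: [3.142, -0.0, 0.045]
contact_force: [0.7, -0.2, 0.1]
grip_width: 0.7
finger_force: 0.0
```

Run:
```python
from go import *
v=np.load("case.npy")
p=np.array(bot.get_obs()["tool_pos"]);print(p)
o=[]
for n,(w,h,k) in {"top":(72,54,5.5),"scene":(72,54,5.5)}.items():
    im=bot.capture(n);cv2.imwrite(f"pics/{n}1.png",im)
    c=proj(n,p)[0];x0,y0=int(c[0]-w/2),int(c[1]-h/2)
    q=cv2.resize(im[y0:y0+h,x0:x0+w],None,fx=k,fy=k,interpolation=cv2.INTER_CUBIC)
    m=lambda X:tuple(np.round((proj(n,X)[0]-[x0,y0]+.5)*k).astype(int))
    cv2.circle(q,m(p),3,(0,0,255),-1)
    L=[m(slope(v,a*30,v[5]+b*6,22)) for a,b in((-1,-1),(-1,1),(1,1),(1,-1))]
    cv2.polylines(q,[np.array(L)],True,(255,0,255),1)
    o.append(q)
cv2.imwrite("pics/a1.png",np.hstack(o));print(o[0].shape)
```

```text
[577.62919223 122.36033531 172.71133317]
(297, 396, 3)
```

View pics/a1.png

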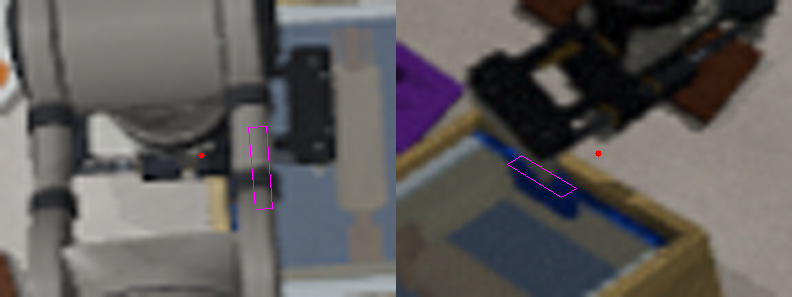

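Run:
```python
from go import *
p=np.array(bot.get_obs()["tool_pos"])
im=cv2.imread("pics/scene1.png");x0,y0,k=240,140,7
q=cv2.resize(im[y0:y0+85,x0:x0+110],None,fx=k,fy=k,interpolation=cv2.INTER_CUBIC)
q=cv2.convertScaleAbs(q,alpha=1.7,beta=15)
m=lambda X:tuple(np.round((proj("scene",X)[0]-[x0,y0]+.5)*k).astype(int).tolist())
v=np.load("case.npy");e=np.array([-np.sin(v[3]),np.cos(v[3]),0]);u=np.array([e[1],-e[0],0])
for z in(0,66):
  for s in(19,95): cv2.polylines(q,[np.array([m(p+[0,0,z]+a*e*s+b*u*(9.5 if s==19 else 37.5)) for a,b in((-1,-1),(-1,1),(1,1),(1,-1))])],True,(0,255,255) if z else (0,0,255),1)
cv2.imwrite("pics/a2.png",q)
```

```text
(no output)
```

View pics/a2.png

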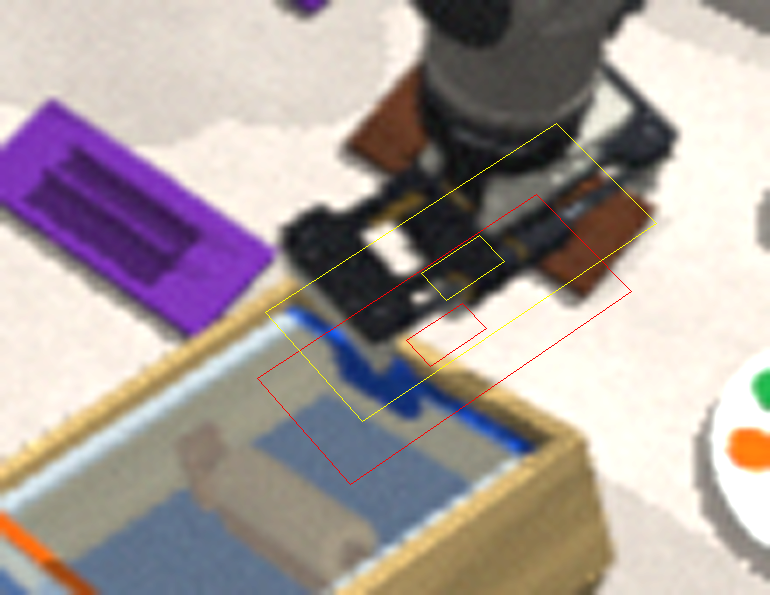

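Run:
```python
from go import *
for n in("scene","top"):
    a,b=[cv2.imread(f"pics/{n}{i}.png").astype(int) for i in(0,1)]
    d=np.abs(a-b).max(2)
    c=proj(n,bot.get_obs()["tool_pos"])[0].round().astype(int);print(n,c)
    w=d[c[1]-12:c[1]+8,c[0]-16:c[0]+20]
    print("\n".join("".join("#" if t>40 else "+" if t>12 else "." for t in r) for r in w))
```

```text
scene [303 187]
######++++.#############+.++++++++..
#######++++.#############++..+++....
########++++.##############+++......
#########.+.###############++.......
###########################.++......
##########################.+++++....
#########################.++++++++..
############..#########.++++++++++++
######################.+++++++++++++
+###################+.++++++++++++++
++############+.+++.++++++++++++++++
++.+#########........+++++++++++++++
++#++######+...........+++++++++++++
+++###+##++++............+++++++++++
.+.+##++++++++.............+++++++++
.++.+###++++++++.............+++++++
..++++###++.++++++.............+++++
..+.+.##++++.+++++++.............+++
..++.+++.+++..+++.+++..............+
...+.++...+++....+.++++.............
top [221 157]
##################++#+#######+.+####
##################+++########+..####
###################++########+..####
####################+#########.+####
####################+##+++++##..####
####################+#++++++##..####
####################+######+#+..####
.###########################+...+###
+.##########################+...+###
++.#################+#######+++#####
+++.################+#######+#######
++++.#######################+#######
++++.#######################+#######
+++++#######################+#######
############################+++++###
########################+####+......
#++++#########+########+######+.....
.....+########+##+.+++#########.....
..................+++++########.....
..................+++++########.....
```

>>> jog_arm:
  dp:
    - [0, 0, 0.006]
    - [0, 0, 0.005]
    - [0, 0, 0]
    - [0, 0, 0]
  twist: [0, 0, 0, 0]

```text
time: 4.3
tool_pos: [577.5, 122.5, 161.3]
tcp_rot: [3.142, -0.0, 0.045]
contact_force: [0.4, 0.1, -0.0]
grip_width: 0.5
finger_force: 0.0
```

>>> jog_arm:
  dp:
    - [0, 0.005, 0]
    - [0, 0.005, 0]
    - [0, 0.004, 0]
    - [0, 0, 0]
  twist: [0, 0, 0, 0]

```text
time: 4.8
tool_pos: [578.1, 108.1, 161.4]
tcp_rot: [3.141, -0.0, 0.044]
contact_force: [-1.1, 0.8, -0.4]
grip_width: 0.4
finger_force: 0.0
```

>>> jog_arm:
  dp:
    - [0, 0.005, 0]
    - [0, 0.005, 0]
    - [0, 0.005, 0]
  twist: [0, 0, 0]

```text
time: 5.18
tool_pos: [578.8, 93.2, 161.3]
tcp_rot: [3.141, -0.0, 0.045]
contact_force: [-0.5, -0.5, 0.1]
grip_width: -0.1
finger_force: 0.0
```

>>> jog_arm:
  dp:
    - [0, 0.004, 0]
    - [0, 0.004, 0]
    - [0, 0.004, 0]
  twist: [0, 0, 0]

```text
time: 5.55
tool_pos: [579.3, 81.3, 161.3]
tcp_rot: [3.142, 0.0, 0.045]
contact_force: [0.6, -1.1, -0.2]
grip_width: 0.4
finger_force: 0.0
```

>>> jog_arm:
  dp:
    - [0, 0.004, 0]
    - [0, 0.004, 0]
  twist: [0, 0]

```text
time: 5.8
tool_pos: [579.6, 73.3, 161.3]
tcp_rot: [3.141, 0.0, 0.045]
contact_force: [0.2, -0.4, 0.8]
grip_width: 0.5
finger_force: 0.0
```

Run:
```python
from go import *
v=np.load("case.npy")
for n in("scene","top"):
    im=cv2.imread(f"pics/{n}0.png");h=cv2.cvtColor(im,cv2.COLOR_BGR2HSV)
    for nm,y in(("blue",203),("orange",-203.5)):
        c=proj(n,slope(v,0,y,11))[0].round().astype(int)
        H=h[c[1]-12:c[1]+13,c[0]-14:c[0]+15].astype(int)
        m=(abs(H[...,0]-113)<12)&(H[...,1]>150) if nm=="blue" else (H[...,0]<18)&(H[...,1]>150)
        g=np.full(m.shape,".");g[m]="o";g[m&(H[...,2]>110)]="#"
        for hh,ch in((22,"T"),(-10 if nm=="blue" else -1,"B")):
            for a,b in((-1,-1),(-1,1),(1,1),(1,-1)):
                q=proj(n,slope(v,a*30,y+b*6,hh))[0].round().astype(int)-c+[14,12]
                if 0<=q[0]<29 and 0<=q[1]<25: g[q[1],q[0]]=ch
        print(n,nm,c);print("\n".join("".join(r) for r in g))
```

```text
scene blue [293 194]
.............................
.............................
..ooo........................
....oo.......................
.....ooo.....................
......oooooo.................
........ooTooo...............
........Toooooo..............
.........oooooooo............
..........ooooooooo..........
..........oooooooooo.........
..........oooooooooo.........
...........oBoooooooTo.......
.............oooooToooo......
..........B...ooooooooooo....
................ooooo..oooo..
.................oooo....ooo.
...................o......ooo
............................o
......................B......
....................B........
.............................
.............................
.............................
.............................
scene orange [198 258]
.............................
.............................
#............................
##...........................
###.....###T.................
o###....####.................
oo##....T####................
.o###....o####...............
..o###....#####..............
...o###...o##B#o.............
...ooo
[... 1283 characters left out ...]
##........
..................###........
............B..B..###........
..................###........
..............T##T##.........
.............####.##.........
.............####.##.........
.............####.##.........
.............####.##.........
.............####.##.........
.............####.##.........
.............####.##.........
.............####.##.........
.............####.##.........
.............####.##.........
.............####.##.........
.............####.##.........
............B##B#.##.........
.............####.##.........
.............T#.T.##.........
..................##.........
..................##.........
..................##.........
..................##.........
```

Run:
```python
from go import *
v=np.load("case.npy")
def tri(s,t):
    (C1,d1),(C2,d2)=ray("scene",s),ray("top",t);d1,d2=d1[0],d2[0]
    k=np.linalg.lstsq(np.c_[d1,-d2],C2-C1,rcond=None)[0];a,b=C1+k[0]*d1,C2+k[1]*d2
    return ((a+b)/2).round(1),np.linalg.norm(a-b).round(1)
for nm,s,t,y in(("Olow",(193.3,249.6),(338.7,161.6),-203.5),("Ohi",(200.8,263.6),(338.8,145.5),-203.5),("Bhi",(298,199.5),(231,151.5),203),("Blow",(288.5,188),(232,168.5),203)):
    print(nm,tri(s,t),"model T",slope(v,-30,y,22).round(1),slope(v,30,y,22).round(1),"B",slope(v,30,y,-1).round(1))
```

```text
Olow (array([ 558. , -322.8,  156.3]), np.float64(1.0)) model T [ 561.1 -324.6  152.7] [ 613.  -322.3  182.7] B [ 624.4 -321.7  162.8]
Ohi (array([ 617.8, -325.3,  165.7]), np.float64(1.9)) model T [ 561.1 -324.6  152.7] [ 613.  -322.3  182.7] B [ 624.4 -321.7  162.8]
Bhi (array([602.4,  84.3, 157.2]), np.float64(3.7)) model T [542.7  81.5 152.7] [594.6  83.8 182.7] B [606.1  84.3 162.8]
Blow (array([540.1,  84.6, 149.5]), np.float64(3.2)) model T [542.7  81.5 152.7] [594.6  83.8 182.7] B [606.1  84.3 162.8]
```

Run:
```python
from go import *
o=[]
for n,(x0,y0) in {"top":(195,125),"scene":(262,150)}.items():
    im=bot.capture(n);cv2.imwrite(f"pics/{n}2.png",im)
    q=cv2.resize(im[y0:y0+75,x0:x0+56],None,fx=7,fy=7,interpolation=cv2.INTER_CUBIC)
    p=np.array(bot.get_obs()["tool_pos"])
    for z in(0,20,40,60): cv2.circle(q,tuple(np.round((proj(n,p+[0,0,z])[0]-[x0,y0]+.5)*7).astype(int).tolist()),3,(0,0,255),-1)
    o.append(cv2.convertScaleAbs(q,alpha=1.7,beta=15))
cv2.imwrite("pics/a3.png",np.hstack(o))
print(bot.get_obs())
```

```text
{'time': 5.9, 'joint_positions': array([-5.54812238e-03,  4.75081153e-01,  1.40329431e+00, -1.82935597e-04,
        1.26313949e+00,  1.52078082e+00]), 'dq': array([ 0.00835288,  0.00098669, -0.00189738,  0.0014579 ,  0.00101512,
        0.00786415]), 'tau': array([-1.35621722e-01, -4.99012291e+01, -2.44318289e+01,  1.20398958e-02,
       -8.18475592e-02, -5.77566598e-02]), 'tool_pos': array([579.69037654,  73.12349513, 161.31770659]), 'tcp_rot': array([ 3.14141464e+00, -6.88739523e-05,  4.45227782e-02]), 'contact_force': array([-0.2854432 , -0.07377307,  0.08844895]), 'moment': array([ 0.05294617,  0.02517611, -0.02582808]), 'finger_force': 0.0, 'grip_width': 0.3133394355520376}
```

View pics/a3.png

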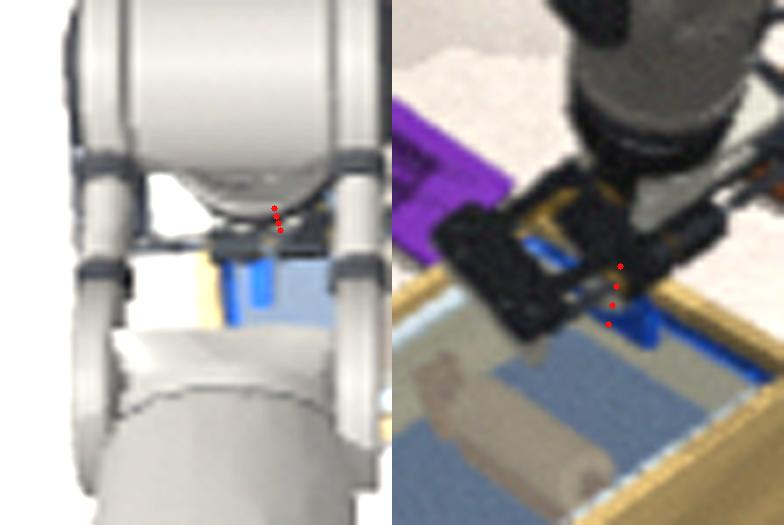

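>>> jog_arm:
  dp:
    - [0, 0, -0.01]
    - [0, -0.02, 0]
    - [0, -0.02, 0]
    - [0, 0, 0.01]
    - [0, 0, 0.003]
    - [0, 0, 0.003]
    - [0, 0, 0]
  twist: [0, 0, 0, 0, 0, 0, 0]

```text
time: 6.78
tool_pos: [577.8, 113.1, 155.0]
tcp_rot: [3.141, 0.001, 0.044]
contact_force: [-0.5, 0.1, -0.2]
grip_width: 0.3
finger_force: 0.0
```

>>> jog_arm:
  dp:
    - [0, 0, 0.003]
    - [0, 0, 0.003]
    - [0, 0, 0]
  twist: [0, 0, 0]

```text
time: 7.15
tool_pos: [577.7, 113.4, 149.0]
tcp_rot: [3.141, 0.001, 0.045]
contact_force: [-0.6, -0.1, -0.4]
grip_width: 0.9
finger_force: 0.0
```

>>> jog_arm:
  dp:
    - [0, 0, 0.003]
    - [0, 0, 0.002]
    - [0, 0, 0]
  twist: [0, 0, 0]

```text
time: 7.52
tool_pos: [577.7, 113.5, 144.1]
tcp_rot: [3.142, 0.0, 0.045]
contact_force: [0.9, 0.2, 0.6]
grip_width: 0.7
finger_force: 0.0
```

>>> jog_arm:
  dp:
    - [0, 0, 0.003]
    - [0, 0, 0.002]
    - [0, 0, 0]
  twist: [0, 0, 0]

```text
time: 7.9
tool_pos: [577.7, 113.5, 139.1]
tcp_rot: [3.141, 0.0, 0.045]
contact_force: [0.3, -0.3, 0.6]
grip_width: 0.4
finger_force: 0.0
```

>>> jog_arm:
  dp:
    - [0, 0, 0.003]
    - [0, 0, 0.002]
    - [0, 0, 0]
  twist: [0, 0, 0]

```text
time: 8.28
tool_pos: [577.7, 113.5, 134.0]
tcp_rot: [3.141, 0.0, 0.045]
contact_force: [0.3, -0.5, 0.6]
grip_width: 0.4
finger_force: 0.0
```

>>> jog_arm:
  dp:
    - [0, 0, 0.003]
    - [0, 0, 0.002]
    - [0, 0, 0]
  twist: [0, 0, 0]

```text
time: 8.65
tool_pos: [578.3, 113.6, 130.2]
tcp_rot: [3.142, -0.002, 0.045]
contact_force: [-1.1, 1.0, 6.1]
grip_width: 0.3
finger_force: 2.6
```

>>> jog_arm:
  dp:
    - [0, 0, 0.003]
    - [0, 0, 0.002]
    - [0, 0, 0]
  twist: [0, 0, 0]

```text
time: 9.02
tool_pos: [579.0, 113.3, 129.1]
tcp_rot: [3.141, -0.006, 0.045]
contact_force: [-7.9, -2.4, 26.5]
grip_width: 0.4
finger_force: 18.0
```

>>> jog_arm:
  dp:
    - [0, 0, -0.005]
    - [0, 0, -0.004]
    - [0, 0, 0]
  twist: [0, 0, 0]

```text
time: 9.4
tool_pos: [577.9, 113.5, 133.1]
tcp_rot: [3.141, 0.0, 0.045]
contact_force: [0.7, -0.4, 0.3]
grip_width: 0.2
finger_force: 0.0
```

```bash
cat >> fit2.py <<'E'
print("fixed z")
zf=132
for w in(None,"top","scene"):
    sel=np.repeat([w is None or n==w for n in [o[0] for o in O]+[u[0] for u in U]+["top","scene"]*2],2)
    g=lambda u:np.array(f(np.r_[u[:2],zf-(588.8-u[0])*0,u[2:]]))[sel]
    r=least_squares(g,np.delete(v,2),loss="soft_l1");u=np.insert(r.x,2,zf)
    print(w,r.cost.round(2),np.round(u,3));print(np.round(np.reshape(f(u),(-1,2)),1).tolist())
    if w is None: np.save("case2.npy",u)
E
python3 fit2.py | sed -n '/fixed/,$p'
```

```text
fixed z
None 18.98 [ 5.86658e+02 -1.19129e+02  1.32000e+02  4.50000e-02  2.45008e+02
  2.04940e+02 -2.05304e+02  2.74600e+00 -6.20300e+00 -7.43700e+00]
[[-0.6, 1.1], [-0.1, 1.2], [-1.1, 2.5], [0.1, 1.9], [-0.3, 1.7], [-1.2, 2.8], [-1.1, 1.6], [-0.9, 1.8], [-0.1, 0.4], [-0.0, 0.3], [-0.6, 0.3], [0.0, 1.3], [-0.2, 1.7], [0.8, 3.2], [-1.1, 2.4], [1.2, 1.7]]
top 0.63 [ 5.93301e+02 -1.22089e+02  1.32000e+02  4.40000e-02  2.47647e+02
  2.07690e+02 -2.05087e+02 -2.88000e+00 -6.12100e+00 -4.07800e+00]
[[0.2, -0.3], [0.2, 2.6], [-0.3, 0.3], [1.0, 3.9], [0.4, -0.3], [-0.9, 5.4], [-0.4, 0.3], [-0.9, 3.5], [0.0, 0.0], [0.1, 1.1], [-0.0, -0.0], [-0.4, 2.5], [0.6, -0.0], [1.2, 4.9], [-0.4, -0.0], [1.9, 4.2]]
scene 1.57 [ 5.81562e+02 -1.14093e+02  1.32000e+02  4.50000e-02  2.43409e+02
  2.00024e+02 -2.08337e+02  6.18000e+00 -1.53250e+01 -1.21170e+01]
[[-1.8, 2.2], [0.3, -0.3], [-2.4, 4.0], [0.2, -0.0], [-1.5, 3.3], [-0.8, 0.4], [-2.2, 2.7], [-0.2, 0.1], [-0.2, 0.8], [-0.2, -0.4], [-1.0, 0.7], [0.2, 0.3], [-1.3, 5.1], [-0.3, 0.5], [-2.3, 4.8], [1.1, -0.9]]
```

>>> jog_arm:
  dp:
    - [0, 0, -0.005]
    - [0, 0.004, 0]
    - [0, 0.004, 0]
    - [0, 0.004, 0]
    - [0, 0, 0]
  twist: [0, 0, 0, 0, 0]

```text
time: 10.02
tool_pos: [578.5, 101.2, 138.3]
tcp_rot: [3.141, -0.0, 0.045]
contact_force: [-0.6, 1.3, 0.4]
grip_width: 0.7
finger_force: 0.4
```

>>> jog_arm:
  dp:
    - [0, 0.005, 0]
    - [0, 0.005, 0]
    - [0, 0.005, 0]
  twist: [0, 0, 0]

```text
time: 10.4
tool_pos: [579.1, 86.2, 138.2]
tcp_rot: [-3.142, -0.0, 0.045]
contact_force: [0.9, 2.9, -1.1]
grip_width: 0.5
finger_force: 1.4
```

>>> jog_arm:
  dp:
    - [0, 0.005, 0]
    - [0, 0.005, 0]
    - [0, 0.005, 0]
  twist: [0, 0, 0]

```text
time: 10.78
tool_pos: [579.8, 71.2, 138.3]
tcp_rot: [3.142, -0.0, 0.045]
contact_force: [1.5, 3.1, -0.0]
grip_width: 0.2
finger_force: 1.4
```

>>> jog_arm:
  dp:
    - [0, 0.008, 0]
    - [0, 0.014, 0]
    - [0, 0.014, 0]
    - [0, 0.014, 0]
    - [0, 0.014, 0]
    - [0, 0.014, 0]
    - [0, 0.014, 0]
    - [0, 0.014, 0]
    - [0, 0.014, 0]
    - [0, 0.01, 0]
  twist: [0, 0, 0, 0, 0, 0, 0, 0, 0, 0]

```text
time: 12.02
tool_pos: [585.6, -59.3, 138.3]
tcp_rot: [3.141, 0.0, 0.045]
contact_force: [2.1, 3.5, 0.2]
grip_width: 0.2
finger_force: 1.6
```

>>> jog_arm:
  dp:
    - [0, 0.005, 0]
    - [0, 0.003, 0]
    - [0, 0.003, 0]
    - [0, 0, 0]
  twist: [0, 0, 0, 0]

```text
time: 12.52
tool_pos: [585.9, -69.5, 138.3]
tcp_rot: [3.141, 0.001, 0.045]
contact_force: [-0.3, 0.8, 0.1]
grip_width: 0.4
finger_force: 0.5
```

>>> jog_arm:
  dp:
    - [0, 0.004, 0]
    - [0, 0.003, 0]
    - [0, 0.003, 0]
  twist: [0, 0, 0]

```text
time: 12.9
tool_pos: [586.4, -79.4, 138.3]
tcp_rot: [-3.142, 0.0, 0.045]
contact_force: [0.9, 2.6, 0.7]
grip_width: 0.0
finger_force: 1.4
```

>>> jog_arm:
  dp:
    - [0, 0.002, 0]
    - [0, 0.002, 0]
  twist: [0, 0]

```text
time: 13.15
tool_pos: [586.3, -80.3, 138.2]
tcp_rot: [-3.136, 0.001, 0.045]
contact_force: [0.1, 15.9, 2.7]
grip_width: 0.5
finger_force: 8.6
```

>>> jog_arm:
  dp:
    - [0, 0.002, 0]
    - [0, 0.001, 0]
  twist: [0, 0]

```text
time: 13.4
tool_pos: [586.3, -80.5, 138.2]
tcp_rot: [-3.132, 0.001, 0.047]
contact_force: [-1.0, 24.1, 3.9]
grip_width: 0.5
finger_force: 12.3
```

>>> jog_arm:
  dp:
    - [0, -0.005, 0]
    - [0, -0.005, -0.02]
    - [0, 0, -0.04]
    - [0.006, -0.025, 0]
    - [0.006, -0.03, 0]
    - [0.005, -0.028, 0]
    - [0, 0, 0]
    - [0, 0, 0.03]
    - [0, 0, 0.02]
    - [0, 0, 0]
  twist: [0, 0, 0, 0, 0, 0, 0, 0, 0, 0]
  jaw: 0.0918

```text
time: 14.65
tool_pos: [598.5, 6.1, 146.7]
tcp_rot: [3.141, 0.004, 0.044]
contact_force: [-0.1, 0.1, -0.3]
grip_width: 90.9
finger_force: 0.0
```

Run:
```python
from go import *
o=bot.get_obs();p=np.array(o["tool_pos"]);print(p,o["grip_width"])
out=[]
for n,(x0,y0,w,h,k) in {"top":(200,105,100,90,4),"scene":(235,150,100,90,4)}.items():
    im=bot.capture(n);cv2.imwrite(f"pics/{n}3.png",im)
    q=cv2.resize(im[y0:y0+h,x0:x0+w],None,fx=k,fy=k,interpolation=cv2.INTER_CUBIC)
    for z in(0,20,66):
      for s in(-65,0,65): cv2.circle(q,tuple(np.round((proj(n,p+[0.045*s*-1,s,z])[0]-[x0,y0]+.5)*k).astype(int).tolist()),2,(0,0,255) if z==0 else (0,255,0),-1)
    out.append(cv2.convertScaleAbs(q,alpha=1.5,beta=10))
cv2.imwrite("pics/a4.png",np.hstack(out))
```

```text
[598.46891282   6.09658077 146.72293826] 90.87069325023606
```

View pics/a4.png

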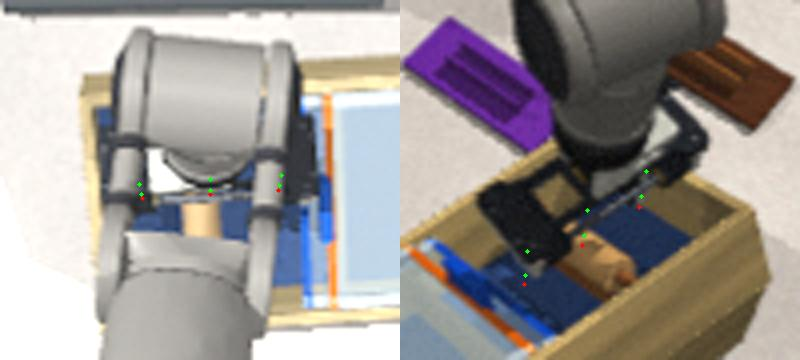

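>>> jog_arm:
  dp:
    - [0.001, -0.008, 0]
    - [0, 0, 0.015]
    - [0, 0, 0.01]
    - [0, 0, 0]
  twist: [0, 0, 0, 0]

```text
time: 15.25
tool_pos: [599.4, 15.5, 121.8]
tcp_rot: [-3.141, 0.003, 0.045]
contact_force: [0.5, 0.2, -1.3]
grip_width: 91.5
finger_force: 0.0
```

>>> jog_arm:
  dp:
    - [0, 0, 0.008]
    - [0, 0, 0.006]
    - [0, 0, 0]
  twist: [0, 0, 0]

```text
time: 15.62
tool_pos: [599.9, 15.4, 108.7]
tcp_rot: [-3.142, 0.001, 0.045]
contact_force: [0.0, 1.0, 0.1]
grip_width: 92.0
finger_force: 0.0
```

>>> jog_arm:
  dp:
    - [0, 0, 0.004]
    - [0, 0, 0.004]
    - [0, 0, 0]
  twist: [0, 0, 0]

```text
time: 16.0
tool_pos: [600.0, 15.5, 100.9]
tcp_rot: [-3.142, 0.001, 0.045]
contact_force: [-0.6, 0.4, -0.2]
grip_width: 91.6
finger_force: 0.0
```

>>> jog_arm:
  dp:
    - [0, 0, 0.004]
    - [0, 0, 0.004]
    - [0, 0, 0]
  twist: [0, 0, 0]

```text
time: 16.38
tool_pos: [600.0, 15.5, 92.8]
tcp_rot: [-3.142, 0.001, 0.045]
contact_force: [0.2, 0.4, 0.3]
grip_width: 91.6
finger_force: 0.0
```

>>> jog_arm:
  dp:
    - [0, 0, 0.004]
    - [0, 0, 0.003]
    - [0, 0, 0]
  twist: [0, 0, 0]

```text
time: 16.75
tool_pos: [600.0, 15.4, 85.9]
tcp_rot: [3.142, 0.001, 0.045]
contact_force: [0.6, 1.3, 0.0]
grip_width: 92.0
finger_force: 0.0
```

>>> jog_arm:
  dp:
    - [0, 0, 0.003]
    - [0, 0, 0.003]
    - [0, 0, 0]
  twist: [0, 0, 0]

```text
time: 17.12
tool_pos: [600.0, 15.5, 80.0]
tcp_rot: [-3.142, 0.001, 0.045]
contact_force: [0.3, 0.9, -1.5]
grip_width: 91.9
finger_force: 0.0
```

>>> jog_arm:
  dp:
    - [0, 0, 0]
    - [0, 0, 0]
    - [0, 0, 0]
    - [0, 0, 0]
    - [0, 0, 0]
    - [0, 0, 0]
  twist: [0, 0, 0, 0, 0, 0]
  jaw: 0.0

```text
time: 17.88
tool_pos: [600.3, 15.4, 80.3]
tcp_rot: [3.141, -0.0, 0.045]
contact_force: [0.6, -2.4, 1.2]
grip_width: 36.4
finger_force: 1.9
```

Width 36.4 mm: the barrel is between the pads. I let the grip build up, then lift.

>>> jog_arm:
  dp:
    - [0, 0, 0]
    - [0, 0, 0]
  twist: [0, 0]

```text
time: 18.12
tool_pos: [600.2, 15.1, 80.3]
tcp_rot: [3.141, 0.0, 0.045]
contact_force: [-0.3, -3.2, 0.1]
grip_width: 35.2
finger_force: 30.0
```

>>> jog_arm:
  dp:
    - [0, 0, -0.004]
    - [0, 0, -0.008]
    - [0, 0, -0.01]
    - [0, 0, -0.02]
    - [0, 0, -0.025]
    - [0, 0, -0.03]
    - [0, 0, -0.03]
    - [0, 0, -0.02]
    - [0, 0, 0]
  twist: [0, 0, 0, 0, 0, 0, 0, 0, 0]

```text
time: 19.25
tool_pos: [601.2, 15.5, 229.6]
tcp_rot: [3.141, -0.004, 0.045]
contact_force: [0.1, 0.5, -1.7]
grip_width: 35.4
finger_force: 30.0
```

Run:
```python
from go import *
r=[441.5,294.5]
plan([*r,160],np.radians(17.8))
```

```text
t 19.25 pos [601.2  15.5 229.6] target [441.5 294.5 160. ] twist deg -15.2 tool d before twist [-146.9 -285.9   69.6] after twist [ -66.8 -314.5   69.6] F [ 0.1  0.5 -1.7] w 35.4
```

>>> jog_arm:
  dp:
    - [0, 0, 0]
    - [0, 0, 0]
    - [-0.0095, -0.045, 0]
    - [-0.0095, -0.045, 0]
    - [-0.0095, -0.045, 0]
    - [-0.0095, -0.045, 0]
    - [-0.0095, -0.045, 0]
    - [-0.0095, -0.045, 0]
    - [-0.0095, -0.045, 0.02]
    - [0, 0, 0.03]
  twist: [-7.6, -7.6, 0, 0, 0, 0, 0, 0, 0, 0]

```text
time: 20.5
tool_pos: [438.9, 297.7, 176.6]
tcp_rot: [-3.141, -0.001, 0.314]
contact_force: [0.3, -0.8, -3.1]
grip_width: 35.3
finger_force: 30.0
```

>>> jog_arm:
  dp:
    - [0, 0, 0]
    - [0, 0, 0]
  twist: [0, 0]

```text
time: 20.75
tool_pos: [441.3, 294.9, 177.8]
tcp_rot: [3.142, -0.001, 0.31]
contact_force: [-0.2, 1.1, -1.9]
grip_width: 35.0
finger_force: 30.0
```

Run:
```python
from go import *
plan([441.5,294.5,120],np.radians(17.8))
p=np.array(bot.get_obs()["tool_pos"]);out=[]
u=np.array([np.cos(.311),np.sin(.311),0]);w=np.array([-u[1],u[0],0]);c=np.array([441.5,294.5,0])
for n,(x0,y0,W,h,k) in {"top":(150,150,80,90,5),"scene":(280,115,80,90,5)}.items():
    im=bot.capture(n);cv2.imwrite(f"pics/{n}4.png",im)
    q=cv2.resize(im[y0:y0+h,x0:x0+W],None,fx=k,fy=k,interpolation=cv2.INTER_CUBIC)
    m=lambda X:tuple(np.round((proj(n,X)[0]-[x0,y0]+.5)*k).astype(int).tolist())
    cv2.polylines(q,[np.array([m(c+[0,0,10]+a*90*u+b*40*w) for a,b in((-1,-1),(-1,1),(1,1),(1,-1))])],True,(0,255,0),1)
    d=u*c30+np.array([0,0,.5])
    for off,col in((0,(0,0,255)),(17,(255,0,255))):
        cv2.line(q,m(p+[0,0,5+off]-80*d),m(p+[0,0,5+off]+80*d),col,1);cv2.circle(q,m(p+[0,0,5+off]),2,col,-1)
    out.append(cv2.convertScaleAbs(q,alpha=1.5,beta=10))
cv2.imwrite("pics/a5.png",np.hstack(out))
```

```text
t 20.75 pos [441.3 294.9 177.8] target [441.5 294.5 120. ] twist deg -0.1 tool d before twist [ 0.1  0.4 57.8] after twist [ 0.1  0.4 57.8] F [-0.2  1.1 -1.9] w 35.0
```

View pics/a5.png

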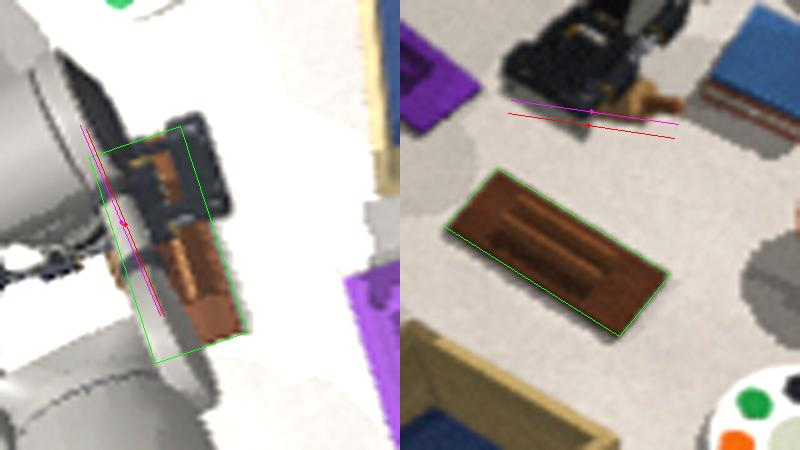

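>>> jog_arm:
  dp:
    - [0, 0, 0.025]
    - [0, 0, 0.025]
    - [0, 0, 0.025]
    - [0, 0, 0.015]
    - [0, 0, 0.01]
    - [0, 0, 0]
  twist: [0, 0, 0, 0, 0, 0]

```text
time: 21.6
tool_pos: [440.9, 295.0, 77.2]
tcp_rot: [3.141, 0.0, 0.31]
contact_force: [-0.5, 0.7, -1.7]
grip_width: 35.4
finger_force: 30.0
```

>>> jog_arm:
  dp:
    - [0, 0, 0.004]
    - [0, 0, 0.004]
    - [0, 0, 0]
  twist: [0, 0, 0]

```text
time: 21.98
tool_pos: [440.7, 295.1, 69.2]
tcp_rot: [3.141, 0.0, 0.31]
contact_force: [0.3, -0.1, -1.9]
grip_width: 35.2
finger_force: 30.0
```

>>> jog_arm:
  dp:
    - [0, 0, 0.004]
    - [0, 0, 0.004]
    - [0, 0, 0]
  twist: [0, 0, 0]

```text
time: 22.35
tool_pos: [440.5, 295.0, 60.8]
tcp_rot: [3.141, 0.001, 0.31]
contact_force: [0.3, -0.3, -0.6]
grip_width: 35.1
finger_force: 30.0
```

>>> jog_arm:
  dp:
    - [0, 0, 0.003]
    - [0, 0, 0.003]
    - [0, 0, 0]
  twist: [0, 0, 0]

```text
time: 22.72
tool_pos: [440.6, 295.0, 55.0]
tcp_rot: [3.141, 0.001, 0.31]
contact_force: [0.5, 0.5, -1.3]
grip_width: 35.6
finger_force: 30.0
```

>>> jog_arm:
  dp:
    - [0, 0, 0.003]
    - [0, 0, 0.003]
    - [0, 0, 0]
  twist: [0, 0, 0]

```text
time: 23.1
tool_pos: [440.6, 295.0, 48.9]
tcp_rot: [3.141, 0.001, 0.31]
contact_force: [0.7, -1.0, -2.0]
grip_width: 35.5
finger_force: 30.0
```

>>> jog_arm:
  dp:
    - [0, 0, 0.003]
    - [0, 0, 0.003]
    - [0, 0, 0]
  twist: [0, 0, 0]

```text
time: 23.48
tool_pos: [440.5, 295.0, 42.9]
tcp_rot: [3.141, 0.001, 0.31]
contact_force: [-0.6, 0.3, -1.1]
grip_width: 34.9
finger_force: 30.0
```

>>> jog_arm:
  dp:
    - [0, 0, 0.003]
    - [0, 0, 0.003]
    - [0, 0, 0]
  twist: [0, 0, 0]

```text
time: 23.85
tool_pos: [440.6, 295.0, 37.0]
tcp_rot: [3.141, 0.001, 0.31]
contact_force: [-0.3, 0.6, -1.3]
grip_width: 35.3
finger_force: 30.0
```

>>> jog_arm:
  dp:
    - [0, 0, 0.003]
    - [0, 0, 0.002]
    - [0, 0, 0]
  twist: [0, 0, 0]

```text
time: 24.22
tool_pos: [440.6, 295.0, 32.1]
tcp_rot: [3.141, 0.0, 0.31]
contact_force: [0.1, 0.7, -1.9]
grip_width: 35.2
finger_force: 30.0
```

>>> jog_arm:
  dp:
    - [0, 0, 0.003]
    - [0, 0, 0.002]
    - [0, 0, 0]
  twist: [0, 0, 0]

```text
time: 24.6
tool_pos: [440.9, 295.2, 27.3]
tcp_rot: [-3.142, -0.0, 0.31]
contact_force: [-0.4, -0.3, -0.1]
grip_width: 35.1
finger_force: 30.0
```

>>> jog_arm:
  dp:
    - [0, 0, 0.003]
    - [0, 0, 0.002]
    - [0, 0, 0]
  twist: [0, 0, 0]

```text
time: 24.98
tool_pos: [443.0, 296.2, 23.7]
tcp_rot: [-3.141, -0.005, 0.31]
contact_force: [2.7, 1.9, 7.3]
grip_width: 35.0
finger_force: 30.0
```

Run:
```python
from go import *
p=np.array(bot.get_obs()["tool_pos"]);print(p)
u=np.array([np.cos(.311),np.sin(.311),0]);d=u*c30+np.array([0,0,.5])
a=cv2.imread("pics/scene0.png").astype(int);im=bot.capture("scene");cv2.imwrite("pics/scene5.png",im)
h=cv2.cvtColor(im,cv2.COLOR_BGR2HSV).astype(int)
print("proj tcp",proj("scene",p)[0],"z+40 centre",proj("scene",p+[0,0,40])[0],"hi end",proj("scene",p+[0,0,40]+80*d)[0],"seat",proj("scene",[441.5,294.5,45])[0])
x0,y0=290,140
for r in range(y0,y0+52):
    s=""
    for c in range(x0,x0+62):
        H,S,V=h[r,c]
        s+="k" if V<45 else "w" if (5<H<20 and S>70 and V>115) else "b" if (H<20 and S>90) else "g" if V<110 else "."
    print(r,s)
```

```text
[442.97728505 296.18719181  23.68575456]
proj tcp [311.7461298  162.69914064] z+40 centre [313.11270684 157.30439881] hi end [328.9283658 160.4001225] seat [311.93534514 159.79717831]
140 ....................ggkkkkkkkkkkkkkggkgkkggg......gggggggggggg
141 ....................ggkkkkkkkkkgggggkkkkg...........gggggggggg
142 ...................ggkkkkkkkkkgggggkkkkk..............gggggggg
143 ..................gkkkkkkkkkkkggggkkkkkkg...............gggggg
144 ................ggkkkkkkkkkkkgggggkkkkkk..................gggg
145 ...............gkkkkkkkkkkkkkggggkkkkkkg.....................g
146 ..............gkkkkkggkkkkkkkgggkkkkkkg.......................
147 .............gkkkkkkgggkkkkkkggkkkkkkg........................
148 ............gkkkkkkkkkkgkkkkkkkgkggkk.........................
149 ........ggggkkkkkkkkkkkkkkkkkkkkggggg.........................
150 .......ggkkkkkkkkkkkkkkkkkkkkkkgg.............................
151 ......ggkkkkkkkkkkkkkkkkkkkkkkggg.............................
152 ......gkkkkkkkkkkkkkkkkkkkkkkggg..............................
153 .....gkkkkkkkkkkkkkkkkkkkkkkkkk..........
[... 1867 characters left out ...]
kkgg..........................
182 gggggggggg.ggggggggg.........gggggg...........................
183 .gggggggg..ggggggggg..........ggg.............................
184 ..ggggg.........ggggg.........................................
185 ....gg..........ggggg.........................................
186 gg...............ggg..........................................
187 gbgg..........................................................
188 bgbgbg........................................................
189 gggggbb..w.w..................................................
190 gggbbgggb.....................................................
191 bgggggggbgg..w................................................
```

>>> jog_arm:
  dp:
    - [0, 0, 0.002]
    - [0, 0, 0.002]
    - [0, 0, 0]
  twist: [0, 0, 0]

```text
time: 25.4
tool_pos: [444.5, 297.0, 20.4]
tcp_rot: [-3.14, -0.009, 0.31]
contact_force: [4.6, 2.9, 7.7]
grip_width: 35.1
finger_force: 30.0
```

>>> jog_arm:
  dp:
    - [0, 0, 0.002]
    - [0, 0, 0.002]
    - [0, 0, 0]
  twist: [0, 0, 0]

```text
time: 25.78
tool_pos: [444.7, 297.1, 16.4]
tcp_rot: [-3.14, -0.009, 0.31]
contact_force: [5.2, 4.4, 7.3]
grip_width: 35.3
finger_force: 30.0
```

>>> jog_arm:
  dp:
    - [0, 0, 0.002]
    - [0, 0, 0.002]
    - [0, 0, 0.002]
    - [0, 0, 0]
  twist: [0, 0, 0, 0]

```text
time: 26.28
tool_pos: [444.3, 296.9, 10.1]
tcp_rot: [-3.14, -0.008, 0.31]
contact_force: [4.8, 3.7, 6.3]
grip_width: 35.5
finger_force: 30.0
```

>>> jog_arm:
  dp:
    - [0, 0, 0.002]
    - [0, 0, 0.002]
    - [0, 0, 0]
  twist: [0, 0, 0]

```text
time: 26.65
tool_pos: [443.7, 296.7, 5.8]
tcp_rot: [-3.14, -0.007, 0.31]
contact_force: [3.9, 3.4, 5.2]
grip_width: 34.9
finger_force: 30.0
```

>>> jog_arm:
  dp:
    - [0, 0, 0.002]
    - [0, 0, 0.002]
    - [0, 0, 0]
  twist: [0, 0, 0]

```text
time: 27.02
tool_pos: [443.7, 296.8, 2.1]
tcp_rot: [-3.14, -0.007, 0.31]
contact_force: [2.3, 2.7, 7.3]
grip_width: 35.3
finger_force: 30.0
```

>>> jog_arm:
  dp:
    - [0, 0, 0.002]
    - [0, 0, 0.001]
    - [0, 0, 0]
  twist: [0, 0, 0]

```text
time: 27.4
tool_pos: [444.1, 297.1, 1.4]
tcp_rot: [-3.14, -0.009, 0.31]
contact_force: [-2.6, -0.1, 27.3]
grip_width: 35.4
finger_force: 30.0
```

>>> jog_arm:
  dp:
    - [0, 0, -0.002]
    - [0, 0, 0]
    - [0, 0, 0]
    - [0, 0, 0]
  twist: [0, 0, 0, 0]
  jaw: 0.07

```text
time: 27.9
tool_pos: [440.5, 294.9, -1.2]
tcp_rot: [3.141, 0.001, 0.31]
contact_force: [0.6, -0.6, -0.9]
grip_width: 68.5
finger_force: 0.0
```

>>> jog_arm:
  dp:
    - [0, 0, -0.01]
    - [0, 0, -0.02]
    - [0, 0, -0.04]
    - [0, 0, -0.05]
    - [0, 0, -0.05]
    - [0.0, 0.05, 0]
    - [0.0, 0.05, 0]
    - [0, 0.05, 0]
    - [0, 0.04, 0]
    - [0, 0, 0]
  twist: [0, 0, 0, 0, 0, 10, 5.2, 0, 0, 0]

```text
time: 29.15
tool_pos: [467.0, 105.9, 169.9]
tcp_rot: [3.141, -0.001, 0.041]
contact_force: [0.7, 0.2, -0.1]
grip_width: 70.1
finger_force: 0.0
```

Run:
```python
from go import *
for n,(x0,y0,W,H) in {"top":(158,168,50,68),"scene":(280,140,62,50)}.items():
    im=bot.capture(n);cv2.imwrite(f"pics/{n}6.png",im)
    a=cv2.imread(f"pics/{n}0.png").astype(int);h=cv2.cvtColor(im,cv2.COLOR_BGR2HSV).astype(int)
    m=((np.abs(im.astype(int)-a).max(2)>40)&(h[...,0]<25)&(h[...,1]>50)&(h[...,2]>100)).astype(np.uint8)
    k=np.zeros_like(m);k[y0:y0+H,x0:x0+W]=m[y0:y0+H,x0:x0+W]
    nc,lab,st,ce=cv2.connectedComponentsWithStats(k);i=1+st[1:,4].argmax();c=np.argwhere(lab==i)[:,::-1].astype(float)
    g=onplane(n,c,48);print(n,st[i],cv2.minAreaRect(g[:,:2].astype(np.float32)),g.mean(0))
    r=lab[st[i,1]-1:st[i,1]+st[i,3]+1,st[i,0]-1:st[i,0]+st[i,2]+1]==i
    print("\n".join("".join("#" if t else "." for t in q) for q in r))
plan([581,-105,170],.045)
```

```text
top [174 179  14  37 203] ((443.25543212890625, 300.12841796875), (153.26426696777344, 29.834613800048828), 17.63113021850586) [442.30951767 299.81776795  48.        ]
................
..#.............
..#.............
..##............
..##............
...#............
...#............
...#####........
.#######........
.#######........
.#######........
.########.......
.########.......
..#######.......
..########......
..########......
...#######......
...########.....
...########.....
....#######.....
....#######.....
....########....
....########....
.....#######....
.....########...
.....########...
......#######...
......########..
......########..
.......########.
.......#######..
.......###..#...
...........##...
...........##...
...........##...
............##..
............##..
............##..
................
scene [303 152  21  14  73] ((435.5797424316406, 304.376708984375), (97.01229095458984, 21.890857696533203), 13.724397659301758) [440.42862852 303.92563218  48.        ]
.......................
.###...................
.#####.#...............
...####.#..............
....#######............
......####.##..........
........####.#.........
.........#######.......
...........####.#......
............#####......
.............########..
................####.#.
................#####..
.................####..
..................##...
.......................
t 29.25 pos [467.  108.2 169.8] target [ 581 -105  170] twist deg -0.1 tool d before twist [ 1.046e+02  2.179e+02 -2.000e-01] after twist [ 1.043e+02  2.181e+02 -2.000e-01] F [-0.2 -0.6  0.3] w 70.1
```

>>> jog_arm:
  dp:
    - [0, 0, -0.04]
    - [0.0185, 0.0422, 0]
    - [0.0185, 0.0422, 0]
    - [0.0185, 0.0422, 0]
    - [0.0185, 0.0422, 0]
    - [0.0185, 0.0422, 0]
    - [0.0185, 0.0422, 0]
    - [0, 0, 0]
    - [0, 0, 0]
  twist: [0, 0, 0, 0, 0, 0, 0, 0, 0]
  jaw: 0

```text
time: 30.38
tool_pos: [589.1, -138.2, 209.0]
tcp_rot: [-3.141, 0.001, 0.046]
contact_force: [0.5, 0.7, 0.1]
grip_width: 0.4
finger_force: 0.0
```

Run:
```python
from go import *
plan([589,-142,138.5],.045)
for n,(x0,y0,W,H) in {"top":(158,168,50,68)}.items():
    im=bot.capture(n);h=cv2.cvtColor(im,cv2.COLOR_BGR2HSV).astype(int)
    u=np.array([np.cos(.31),np.sin(.31),0]);w=np.array([-u[1],u[0],0]);c=np.array([441.5,294.5,0])
    for s in(-85,-20,0,20,85):   # cross profiles of brightness
        z=10 if abs(s)>80 else 50
        print(s,[int(cv2.remap(im[...,2],np.float32([[q[0]]]),np.float32([[q[1]]]),1)[0,0]) for q in (proj(n,c+s*u+t*w+[0,0,z])[0] for t in range(-48,49,4))])
```

```text
t 30.38 pos [ 589.1 -138.2  209. ] target [ 589.  -142.   138.5] twist deg 0.1 tool d before twist [-0.3  3.7 70.5] after twist [-0.2  3.7 70.5] F [0.5 0.7 0.1] w 0.4
-85 [91, 95, 83, 67, 65, 76, 82, 81, 81, 84, 84, 91, 94, 91, 90, 92, 90, 86, 87, 85, 83, 83, 108, 164, 172]
-20 [127, 103, 63, 56, 56, 54, 55, 59, 81, 109, 128, 143, 157, 173, 188, 185, 172, 114, 84, 88, 104, 154, 180, 183, 181]
0 [121, 92, 64, 55, 56, 54, 55, 57, 96, 112, 128, 149, 164, 178, 186, 181, 162, 116, 85, 80, 92, 147, 183, 182, 181]
20 [130, 101, 63, 57, 55, 54, 55, 62, 88, 116, 138, 155, 168, 178, 188, 179, 168, 112, 82, 79, 89, 148, 175, 181, 181]
85 [180, 164, 120, 92, 86, 86, 84, 85, 87, 88, 91, 89, 87, 115, 147, 125, 95, 83, 81, 80, 80, 77, 99, 174, 185]
```

>>> jog_arm:
  dp:
    - [0, 0.004, 0.025]
    - [0, 0, 0.025]
    - [0, 0, 0.012]
    - [0, 0, 0.006]
    - [0, 0, 0.0025]
    - [0, 0, 0]
  twist: [0, 0, 0, 0, 0, 0]

```text
time: 31.18
tool_pos: [589.6, -143.9, 139.4]
tcp_rot: [3.141, -0.001, 0.045]
contact_force: [0.5, 0.7, -0.6]
grip_width: 0.2
finger_force: 0.0
```

>>> jog_arm:
  dp:
    - [0, -0.005, 0]
    - [0, -0.006, 0]
    - [0, -0.006, 0]
    - [0, -0.006, 0]
    - [0, -0.006, 0]
  twist: [0, 0, 0, 0, 0]

```text
time: 31.8
tool_pos: [588.1, -115.0, 138.9]
tcp_rot: [3.141, -0.0, 0.045]
contact_force: [-0.6, -4.1, -0.8]
grip_width: 0.6
finger_force: 1.5
```

>>> jog_arm:
  dp:
    - [0, -0.01, 0]
    - [0, -0.016, 0]
    - [0, -0.018, 0]
    - [0, -0.018, 0]
    - [0, -0.018, 0]
    - [0, -0.018, 0]
    - [0, -0.018, 0]
    - [0, -0.018, 0]
    - [0, -0.014, 0]
    - [0, -0.007, 0]
  twist: [0, 0, 0, 0, 0, 0, 0, 0, 0, 0]

```text
time: 33.05
tool_pos: [580.9, 41.1, 138.7]
tcp_rot: [-3.141, 0.0, 0.046]
contact_force: [-1.8, -2.0, 1.1]
grip_width: 0.4
finger_force: 1.5
```

>>> jog_arm:
  dp:
    - [0, -0.004, 0]
    - [0, -0.003, 0]
    - [0, -0.003, 0]
  twist: [0, 0, 0]

```text
time: 33.42
tool_pos: [580.5, 49.7, 138.7]
tcp_rot: [3.141, 0.0, 0.044]
contact_force: [-1.7, -2.5, 0.3]
grip_width: 0.7
finger_force: 1.4
```

>>> jog_arm:
  dp:
    - [0, -0.003, 0]
    - [0, -0.003, 0]
    - [0, -0.002, 0]
  twist: [0, 0, 0]

```text
time: 33.8
tool_pos: [580.2, 58.1, 138.7]
tcp_rot: [3.142, 0.0, 0.045]
contact_force: [-1.1, -2.7, 0.8]
grip_width: 0.2
finger_force: 1.3
```

>>> jog_arm:
  dp:
    - [0, -0.003, 0]
    - [0, -0.002, 0]
  twist: [0, 0]

```text
time: 34.05
tool_pos: [579.9, 63.1, 138.7]
tcp_rot: [3.142, 0.0, 0.045]
contact_force: [-1.6, -2.1, -0.5]
grip_width: 0.6
finger_force: 1.3
```

>>> jog_arm:
  dp:
    - [0, -0.002, 0]
    - [0, -0.002, 0]
  twist: [0, 0]

```text
time: 34.3
tool_pos: [579.9, 64.7, 138.8]
tcp_rot: [3.138, 0.0, 0.045]
contact_force: [-2.1, -15.1, 0.3]
grip_width: 0.2
finger_force: 7.2
```

>>> jog_arm:
  dp:
    - [0, -0.001, 0]
    - [0, 0, 0]
  twist: [0, 0]

```text
time: 34.55
tool_pos: [579.9, 64.7, 138.8]
tcp_rot: [3.137, 0.0, 0.044]
contact_force: [-3.2, -14.1, 0.9]
grip_width: 0.4
finger_force: 6.9
```

>>> jog_arm:
  dp:
    - [0, 0.004, 0]
    - [0, 0.008, 0]
    - [0, 0.01, 0]
    - [0, 0, -0.04]
    - [0, 0, -0.05]
    - [0, 0, 0]
    - [0, 0, 0]
  twist: [0, 0, 0, 0, 0, 0, 0]

```text
time: 35.42
tool_pos: [580.5, 45.8, 228.3]
tcp_rot: [-3.141, 0.0, 0.045]
contact_force: [0.3, -0.9, -0.6]
grip_width: 0.9
finger_force: 0.0
```

Run:
```python
from go import *
v=np.load("case.npy");print(bot.get_obs()["contact_force"].round(1))
A=cv2.imread("pics/scene0.png");B=bot.capture("scene");cv2.imwrite("pics/scene7.png",B)
def blue(im):
    h=cv2.cvtColor(im,cv2.COLOR_BGR2HSV).astype(int);m=(abs(h[...,0]-113)<12)&(h[...,1]>150)
    m[:175]=0;m[215:]=0;m[:,:275]=0;m[:,330:]=0;return m
for im in(A,B):
    c=np.argwhere(blue(im));print(len(c),c.mean(0),c.min(0),c.max(0))
d=np.abs(A.astype(int)-B).max(2)
for l in("left_door_pull","texture_roller_center","pin_center"):print(l,[(np.round(x["bbox"],1).tolist(),round(x["confidence"],2)) for x in bot.find_in("scene",l)][:2])
c=proj("scene",slope(v,-8,-135,-41))[0].round().astype(int);print("roller diff",d[c[1]-8:c[1]+9,c[0]-8:c[0]+9].mean())
```

```text
[ 0.3 -0.9 -0.6]
133 [193.81203008 296.39849624] [184 281] [204 315]
121 [194.1322314  298.23140496] [178 275] [203 315]
left_door_pull [([279.5, 210.9, 77.4, 47.2], 0.73)]
texture_roller_center []
pin_center []
roller diff 4.41522491349481
```

```bash
python3 -c "
from plant import bot
print(bot.close_job())"
```

```text
the job is handed in; nothing more can be done
None
```

The pin lies in the dark wooden rest, about 4 mm off centre along the cradle. The left door is pushed back to its stop, and the green roller shows no change in the picture. The job is handed in; no verdict came back.

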